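# Push the drying-pole fork into the clips that still spring

## Robot

A 6-joint arm with a two-finger parallel gripper is mounted at the origin on the work surface. World frame = base frame: x ahead of the robot, y to its left, z up, the work surface at z = 0. Lengths are in m, angles in rad, forces in N, time in s.
With the tool pointing down it reaches from about 0.35 to 0.975 m from the base axis. Payload 4.9 kg.
Tool frame: the origin (TCP) lies at the very end of the fingers, on their centre line; the grasp point (between the pads) lies 19 mm behind it; x points along the fingers, y is the direction in which the jaws open and shut, and the axes are right-handed (so a half turn about x gives the same grasp; the last joint's range is limited). The gripper opens to 85 mm and grips with 20 to 120 N. Pads are 22 mm wide; open, the fingers measure 114 mm over their backs; the gripper's body (76 mm by 85 mm) begins 54 mm behind the grasp point. The pads swing forward as they close: fully open they stand 13 mm farther back than shut.
Start: joints at [1.153, 0.053, 1.613, -0, 1.476, -0.119], TCP at [0.184, 0.597, 0.231] pointing down, gripper open.
Joint ranges: [-3.01, 3.01], [-1.01, 2.22], [0.06, 2.58], [-1.02, 4.17], [0.09, 2.62], [-3.14, 3.14]. Speed limits (rad/s): [2.57, 2.57, 3.14, 3.14, 3.14, 3.14].

## Interface

Orientations are given as a 3x3 rotation matrix whose columns are the frame's x, y, z axes.
In Python, from cell import ctrl gives the robot as it stands.
- The arm moves only by the shell command python3 -m pendant 'ROWS' [FORCE]. ROWS is a JSON object of lists of equal length, an entry for each row: "dp": the shift along the tool's x, y, z in m, a list of three; "turn": the turn about the tool's x in rad; "grip": the opening, from 0 (shut) to 1 (fully open). In form: {"dp": [[tx, ty, tz], ...], "turn": [turn, ...], "grip": [grip, ...]}. A call has 1 to 12 rows; each row shifts and turns the pose as measured when the row begins, along the tool's axes as they then stand; what a row does not reach is not made up. A row lasts 1/8 s, in which the tool goes at most 62.5 mm and 10.7 degrees, less where a joint would pass 70% of its speed; a pose out of reach is approached as far as the arm can. A call is refused whole if a number of a shift passes 0.0625 or a number of a turn 0.188, either way. A call with a gripper value outside its range is refused whole. The fingers move at their own pace and stop on an object; FORCE is the grip in N (left out, the last holds). Time passes only in rows, so rows that do not move let the fingers close. It gives the time, the measured TCP pose, the force and the opening at its end, in the units of the state.
- ctrl.read_state(): the state, without advancing time (a new reading comes with each control period).
- ctrl.capture(name): name is "side" or "top"; returns a dict with "frame" (480x640x3 uint8, red, green, blue), "fx", "fy", "cx", "cy" (pixels), "k1" (the pictures are not rectified: a ray, as slopes to the right and down, at radius r is drawn at 1 + k1 r^2 times it, then the intrinsics apply), "rvec" (rotation vector, rad) and "tvec" (3), from world to camera coordinates, as OpenCV has them. Camera axes: x right, y down, z forward; pixel columns grow to the right and rows downward; lengths in m; the calibration is good to about 2 mm. A picture is of the moment at which its call begins. There is no depth.
- ctrl.finish_job(): hands the job in, once; it reports no verdict.
The state is a dict: "time": time; "joint_positions": joint angles; "dq": joint speeds; "joint_efforts": joint torques, N m; "tcp_pos": TCP position; "ee_rot": TCP orientation; "ft_force": force on the tool from outside, world axes, zero at the start; "ft_torque": the same for the moment, N m; "opening": opening from 0.0 (shut) to 1.0 (fully open).
Only numpy, scipy, OpenCV 4.12 (cv2) and the standard library are available. Lean on these libraries where they do the work, as an engineer would, in place of code of your own. Each camera call takes 0.05 s, during which the arm holds its last target.

## Task

Put the steel drying-pole fork away: pick it up from the basket lid and push it down into one of the two places of the clip rack until it snaps fully home, lying straight in both clips of that place with its prongs pointing away from the robot, and let go. In one of the two places the clips have rusted solid and never open; they look just like the good ones, so feel which place gives. Leave the three clothes pegs on and beside the lid where they lie.

Things in the scene. Friction and masses are not known exactly. Their poses are not given: they have to be found in the camera images.
- fork: Steel drying-pole fork head, 188 mm long, about 0.24 kg, lying on the lid, axis 11 mm above it. Origin on the axis; x runs along it to the prongs. Plain round sleeve, diameter 22 mm, from x = -65 to +58 mm, then a square black tail cap 22 mm wide to x = -75 mm; in front two prongs 10 mm thick, 58 mm wide in all in the xy plane, ending at x = +113 mm.
- fork_prongs (a point): Point midway between the two prong ends, on the fork's axis, 108 mm ahead of the fork's origin.
- lid: White plastic basket lid lying on the shelf, fixed, 300 (x) by 240 mm (y), flat top 14 mm above the shelf; origin at the centre of its underside. The fork lies near its middle, two clothes pegs near its long edges.
- rack: Grey clip rack, fixed, 102 (x, away from the robot) by 240 mm (y), origin under its centre. Two rails along y at x = -40 and +40 mm, 24 mm high, open shelf between. Two places, at y = +70 and -70 mm, each with one 18 mm wide clip per rail (62 mm clear between them): two steel jaws leaning together over a saddle. The fork's sleeve goes in along x, pushed straight down.
- bay_left (a point): Where the fork's origin belongs when home in the place at y = +70 mm: midway between its clips, 50 mm above the shelf; axes as the rack's. Jaw lips flare to a funnel 32 mm wide, 72 mm above the shelf; narrowest gap 14 mm, 60 mm above it. The sleeve first rests on the lips, axis about 70 mm up. Good jaws swing out on springs, then snap shut over the sleeve.
- bay_right (a point): The same for the place at y = -70 mm. In the good place the two clips together yield to a push of about 10 to 15 N; in the rusted place the jaws are rigid and the sleeve stays up on the lips. Which place is rusted changes and cannot be seen.
- peg1: Clothes peg, 75 x 23 x 11 mm, 15 g, on the basket lid near its left (+y) edge; origin at the centre of its underside. Bystander.
- peg2: Clothes peg like peg1, on the basket lid near its right (-y) edge. Bystander.
- peg3: Clothes peg like peg1, on the shelf between the lid and the rack. Bystander.
Mind the look-alikes: they are no part of the job. What is shaped like the fork but purple or red is not meant.

How it is judged:
By the outcome, as a careful person would: the job done as asked, in the order asked, and still so for the second after the job is handed in, with the robot touching nothing.
It also fails if it takes over 45 s, if anything falls off the work surface, if the arm or the gripper's body presses on something with over 40 N, if the wrist force passes 120 N, or if a joint passes its speed limit or range.

## Working session

There is one attempt and no reset: what is moved stays moved. The work goes in short steps, Python scripts to look and compute and a shell command to move; the robot and the scene stay as the last step left them, time stands still between calls to the robot, and variables do not carry over. Pictures are saved under pics/ and viewed, and the job is handed in when it is done.

```bash
mkdir -p pics; ls; python3 - <<'E'
from cell import ctrl
import cv2,numpy as np
s=ctrl.read_state()
for k in s: print(k,np.round(s[k],3).tolist())
for n in("top","side"):
    c=ctrl.capture(n); cv2.imwrite(f"pics/{n}0.png",c["frame"][:,:,::-1]); print(n,{k:np.round(c[k],4).tolist() for k in c if k!="frame"})
E
```

```text
pics
time 0.0
joint_positions [1.153, 0.053, 1.614, 0.0, 1.476, -0.119]
dq [-0.0, -0.002, 0.001, -0.0, 0.003, -0.0]
joint_efforts [-0.002, -39.368, -37.018, -0.0, 0.007, -0.0]
tcp_pos [0.184, 0.597, 0.23]
ee_rot [[-0.001, 0.294, 0.956], [-0.002, 0.956, -0.294], [-1.0, -0.002, -0.0]]
ft_force [0.398, 0.062, 0.739]
ft_torque [-0.035, -0.004, 0.023]
opening 0.996
top {'fx': 564.5452, 'fy': 564.5452, 'cx': 329.3319, 'cy': 230.0188, 'k1': -0.1507, 'rvec': [2.1772, -2.198, 0.0715], 'tvec': [-0.0517, 0.4961, 1.5459]}
side {'fx': 557.2765, 'fy': 557.2765, 'cx': 317.8047, 'cy': 238.4492, 'k1': 0.0559, 'rvec': [2.3318, -0.617, 0.2387], 'tvec': [-0.467, 0.1915, 1.3916]}
```

View pics/top0.png

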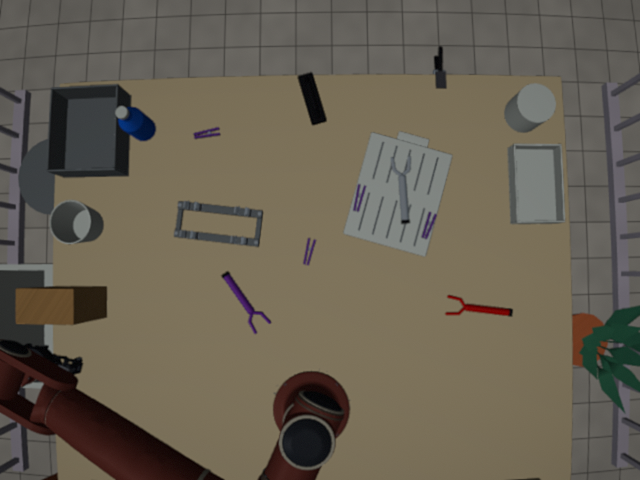

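View pics/side0.png

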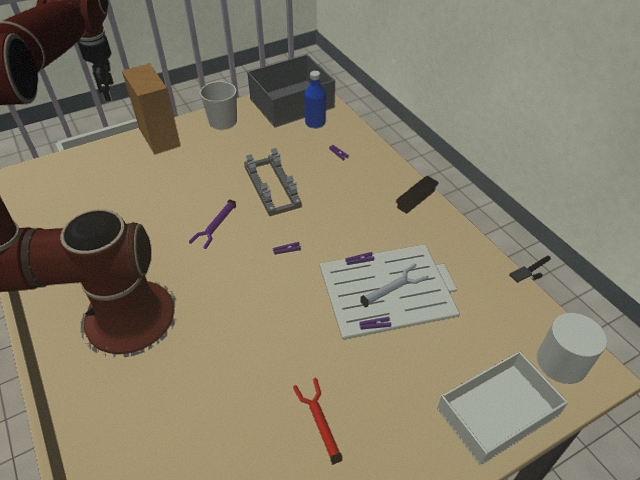

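The top view shows the fork on the lid, with its tail at about (405,221) and prongs at about (400,160). The rack is at about (219,223). In the side view the fork runs from (364,301) to (425,272) and the rack is at (272,182). Next I'll zoom in.

```bash
cat > h.py <<'E'
import numpy as np,cv2
from cell import ctrl
def dist(c): return np.array([c["k1"],0,0,0,0.])
def K(c): return np.array([[c["fx"],0,c["cx"]],[0,c["fy"],c["cy"]],[0,0,1.]])
def ray(c,uv):
    R=cv2.Rodrigues(np.array(c["rvec"],float))[0]; t=np.array(c["tvec"],float)
    n=cv2.undistortPoints(np.array(uv,float).reshape(-1,1,2),K(c),dist(c)).reshape(-1,2)
    d=np.c_[n,np.ones(len(n))]@R
    return -R.T@t,d
def plane(c,uv,z):
    o,d=ray(c,uv); return o+d*((z-o[2])/d[:,2])[:,None]
def proj(c,P):
    return cv2.projectPoints(np.array(P,float).reshape(-1,1,3),np.array(c["rvec"],float),np.array(c["tvec"],float),K(c),dist(c))[0].reshape(-1,2)
def tri(ca,ua,cb,ub):
    A=np.zeros((3,3));b=np.zeros(3)
    for c,u in((ca,ua),(cb,ub)):
        o,d=ray(c,[u]);d=d[0]/np.linalg.norm(d[0]);M=np.eye(3)-np.outer(d,d);A+=M;b+=M@o
    return np.linalg.solve(A,b)
def crop(im,x,y,w,h,s,name):
    cv2.imwrite(name,cv2.resize(im[y:y+h,x:x+w,::-1],None,fx=s,fy=s,interpolation=cv2.INTER_CUBIC))
E
python3 - <<'E'
from h import *
t=ctrl.capture("top")["frame"];s=ctrl.capture("side")["frame"]
crop(t,335,125,130,140,4,"pics/a1.png");crop(t,165,190,110,70,7,"pics/a2.png")
crop(s,230,135,90,90,6,"pics/a3.png");crop(s,310,235,160,110,5,"pics/a4.png")
E
```

```text
(no output)
```

View pics/a1.png

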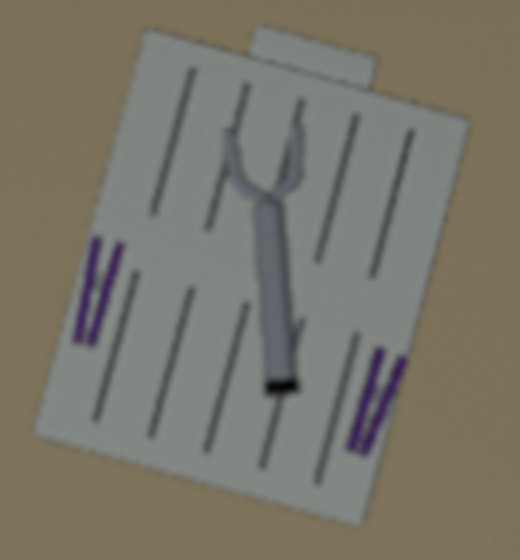

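View pics/a2.png

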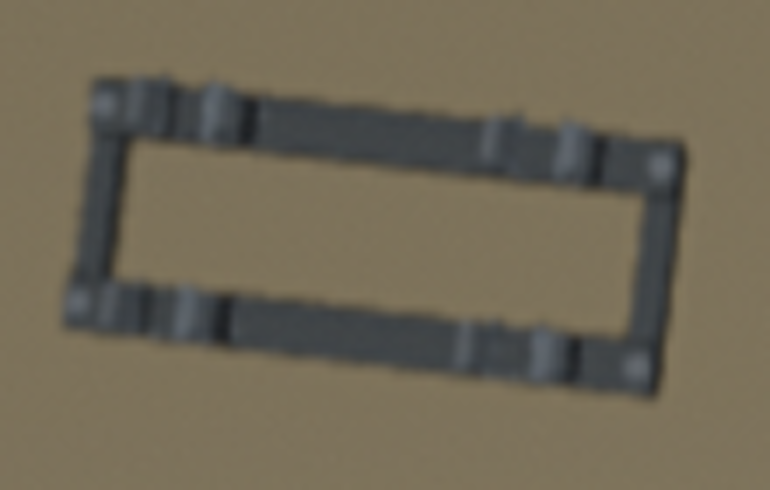

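View pics/a3.png

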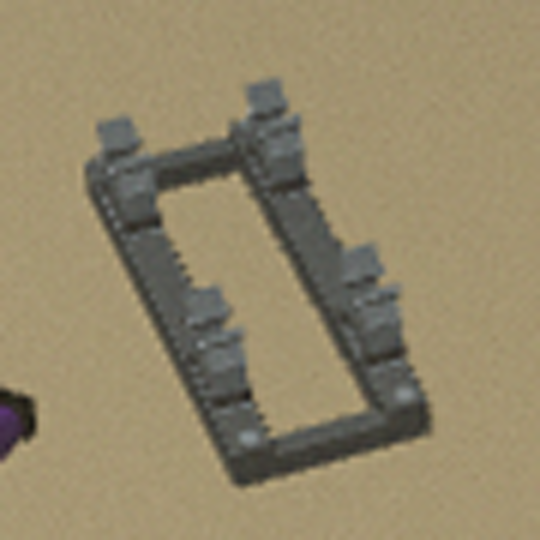

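View pics/a4.png

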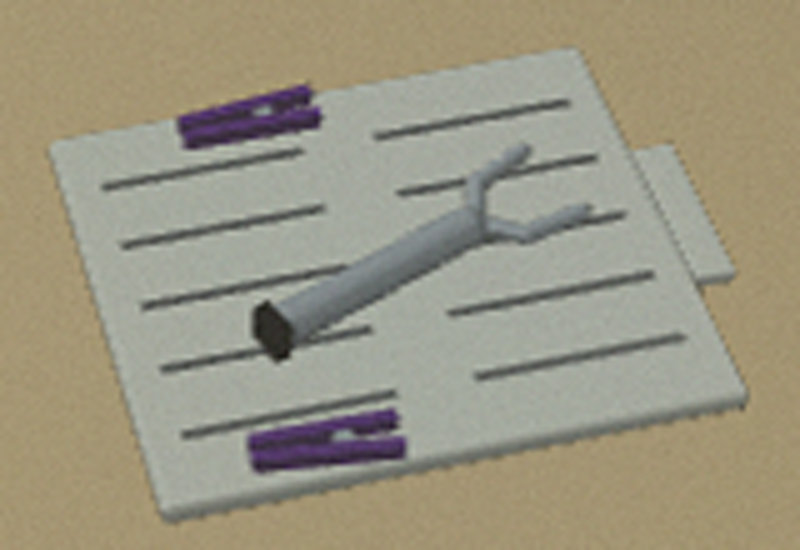

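```bash
python3 - <<'E'
from h import *
np.set_printoptions(precision=4,suppress=True)
T=ctrl.capture("top");S=ctrl.capture("side")
f=lambda X,s,x,y:(np.array(X,float)+.5)/s-.5+[x,y]
print("cam",ray(T,[[0,0]])[0],ray(S,[[0,0]])[0])
P=plane(T,f([(105,103),(661,165),(637,368),(78,302)],7,165,190),.027);print("bolts top\n",P,P.mean(0))
print([np.linalg.norm(P[i]-P[(i+1)%4]) for i in range(4)])
d=(P[0]-P[1]+P[3]-P[2]);print("yaw",np.arctan2(-d[0],d[1]))
Q=plane(S,f([(248,438),(404,395)],6,230,135),.027);print("bolts side near R",Q)
O=plane(T,f([(95,78),(685,143),(655,395),(65,325)],7,165,190),.024);print("outer\n",O,O.mean(0),[np.linalg.norm(O[i]-O[(i+1)%4]) for i in range(4)])
L=plane(T,f([(148,28),(470,120),(362,525),(34,433)],4,335,125),.014);print("lid\n",L,L.mean(0))
F=plane(T,f([(281,385),(267,205),(230,130),(297,125)],4,335,125),.025);print("fork\n",F)
# masks
g=T["frame"].astype(int)
blk=(g.sum(2)<110);blk[:210]=0;blk[230:]=0;blk[:,:390]=0;blk[:,415:]=0
ys,xs=np.nonzero(blk);print("cap px",xs.mean(),ys.mean(),len(xs)); print(plane(T,[[xs.mean(),ys.mean()]],.028))
g=S["frame"].astype(int)
blk=(g.sum(2)<150);blk[:285]=0;blk[312:]=0;blk[:,:355]=0;blk[:,:355]=0;blk[:,375:]=0
ys,xs=np.nonzero(blk);print("side cap",xs.mean(),ys.mean(),len(xs)); print(plane(S,[[xs.mean(),ys.mean()]],.025))
print("side tips,crotch",plane(S,f([(528,150),(588,210),(475,228)],5,310,235),.025))
E
```

```text
cam [ 0.3927 -0.0568  1.5752] [ 0.0116 -0.9276  1.1536]
bolts top
 [[0.5708 0.3605 0.027 ]
 [0.5434 0.1373 0.027 ]
 [0.4634 0.1469 0.027 ]
 [0.4914 0.3707 0.027 ]] [0.5172 0.2539 0.027 ]
[np.float64(0.22484543971757917), np.float64(0.08061583360509886), np.float64(0.22554091778232724), np.float64(0.07997939611022442)]
yaw -0.12336041100735487
bolts side near R [[0.4641 0.1458 0.027 ]
 [0.5436 0.135  0.027 ]]
outer
 [[0.5812 0.3655 0.024 ]
 [0.5523 0.1282 0.024 ]
 [0.4528 0.1402 0.024 ]
 [0.4825 0.3768 0.024 ]] [0.5172 0.2527 0.024 ] [np.float64(0.23909736109107926), np.float64(0.10025807843776662), np.float64(0.23840551557732892), np.float64(0.09933954937486837)]
lid
 [[ 0.7726 -0.1782  0.014 ]
 [ 0.7058 -0.4052  0.014 ]
 [ 0.4213 -0.3216  0.014 ]
 [ 0.4874 -0.0945  0.014 ]] [ 0.5968 -0.2499  0.014 ]
fork
 [[ 0.5183 -0.2653  0.025 ]
 [ 0.6439 -0.2581  0.025 ]
 [ 0.697  -0.2334  0.025 ]
 [ 0.7003 -0.2804  0.025 ]]
cap px 405.1875 221.1875 16
[[ 0.5172 -0.2657  0.028 ]]
side cap 364.11764705882354 300.9019607843137 51
[[ 0.5187 -0.266   0.025 ]]
side tips,crotch [[ 0.6994 -0.2333  0.025 ]
 [ 0.7021 -0.2812  0.025 ]
 [ 0.6446 -0.2622  0.025 ]]
```

```bash
python3 -m pendant '{"dp": [[0,-0.03,0.03],[0,-0.05,0.03],[0,-0.06,0.03],[0,-0.06,0.03]], "turn": [-0.173,-0.173,0,0], "grip": [1,1,1,1]}'
```

```text
time: 0.8
tcp_pos: [0.29, 0.3972, 0.2306]
ee_rot: [[0.001, -0.066, 0.998], [-0.0, 0.998, 0.066], [-1.0, -0.0, 0.001]]
ft_force: [0.7, -0.0, 1.0]
opening: 0.999
```

```bash
python3 -m pendant '{"dp": [[0,-0.056,0.021],[0,-0.056,0.021],[0,-0.056,0.021],[0,-0.056,0.021],[0,-0.056,0.021],[0,-0.056,0.021],[0,-0.056,0.021],[0,-0.056,0.021],[0,-0.056,0.021],[0,-0.056,0.021],[0,-0.056,0.021],[0,-0.056,0.021]], "turn": [0.018,0,0,0,0,0,0,0,0,0,0,0], "grip": [1,1,1,1,1,1,1,1,1,1,1,1]}' 60
```

```text
time: 2.3
tcp_pos: [0.5815, -0.2848, 0.2347]
ee_rot: [[0.013, -0.047, 0.999], [0.001, 0.999, 0.047], [-1.0, 0.001, 0.013]]
ft_force: [0.7, 0.2, 0.0]
opening: 1.001
```

```bash
python3 -m pendant '{"dp": [[0.05,0.022,0.008],[0.05,0,0],[0.05,0,0],[0,0,0]], "turn": [0,0,0,0], "grip": [1,1,1,1]}' 60; python3 - <<'E'
from h import *
np.set_printoptions(precision=4,suppress=True)
s=ctrl.read_state();print(s["tcp_pos"],s["ee_rot"])
T=ctrl.capture("top")["frame"];S=ctrl.capture("side")["frame"]
a=cv2.resize(T[130:270,330:470],None,fx=3,fy=3,interpolation=2);b=cv2.resize(S[225:365,310:450],None,fx=3,fy=3,interpolation=2)
cv2.imwrite("pics/b1.png",np.hstack([a[:400,:400],b[:400,:400]])[:,:,::-1])
E
```

```text
time: 2.8
tcp_pos: [0.5926, -0.2681, 0.082]
ee_rot: [[0.015, -0.04, 0.999], [-0.001, 0.999, 0.04], [-1.0, -0.001, 0.015]]
ft_force: [0.3, 0.7, -0.3]
opening: 1.0
[ 0.5926 -0.2681  0.082 ] [[ 0.0154 -0.0401  0.9991]
 [-0.0007  0.9992  0.0401]
 [-0.9999 -0.0013  0.0154]]
```

View pics/b1.png

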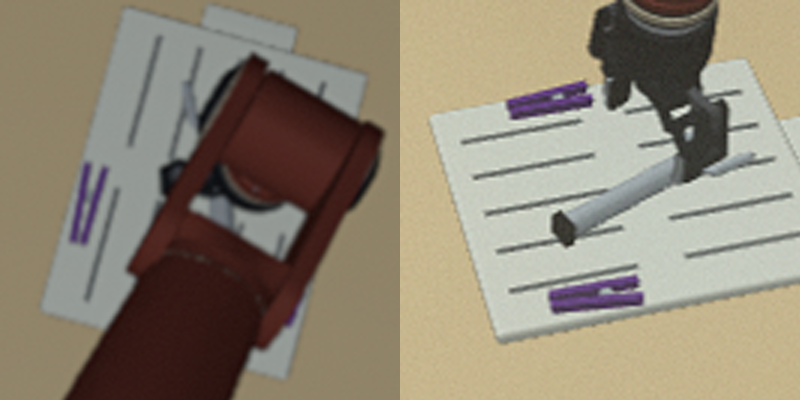

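```bash
python3 -m pendant '{"dp": [[0.03,0.006,-0.004],[0.02,0,0],[0.012,0,0],[0,0,0]], "turn": [-0.008,0,0,0], "grip": [1,1,1,1]}' 60
```

```text
time: 3.4
tcp_pos: [0.6016, -0.2696, 0.0373]
ee_rot: [[0.042, -0.048, 0.998], [-0.017, 0.999, 0.049], [-0.999, -0.019, 0.042]]
ft_force: [0.1, -0.3, -0.8]
opening: 0.999
```

```bash
python3 - <<'E'
from h import *
np.set_printoptions(precision=4,suppress=True)
s=ctrl.read_state()
for k in("joint_positions","dq","joint_efforts","tcp_pos","ft_force","ft_torque","ee_rot"):print(k,np.array(s[k]))
S=ctrl.capture("side")["frame"];crop(S,300,150,200,150,4,"pics/b2.png")
E
```

```text
joint_positions [-0.5372  0.2869  1.6929  0.0079  1.1166 -2.1597]
dq [ 0.0008 -0.0179 -0.0286  0.0005 -0.0033  0.0009]
joint_efforts [ -0.011  -44.7709 -32.4709   0.0208  -0.1932  -0.0002]
tcp_pos [ 0.6016 -0.2696  0.0373]
ft_force [ 0.0759 -0.3152 -0.821 ]
ft_torque [ 0.035  -0.0188  0.0408]
ee_rot [[ 0.0424 -0.048   0.9979]
 [-0.017   0.9987  0.0487]
 [-0.999  -0.019   0.0415]]
```

View pics/b2.png

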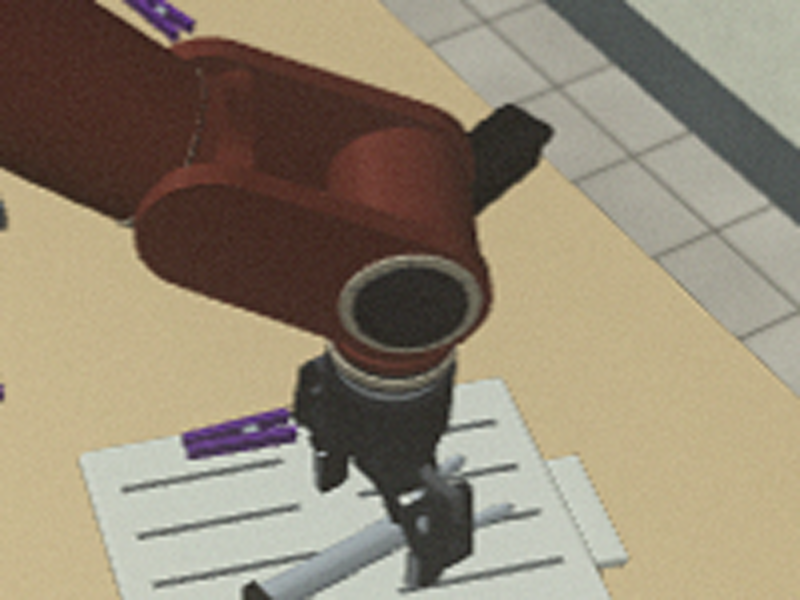

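```bash
cat > st.py <<'E'
from h import *
np.set_printoptions(precision=4,suppress=True)
s=ctrl.read_state();q=np.array(s["joint_positions"]);R=np.array(s["ee_rot"])
print("q",q,"dq",np.array(s["dq"]));print("tcp",np.array(s["tcp_pos"]),"xaxis",R[:,0],"yaw",np.arctan2(R[1,2],R[0,2]),"F",np.array(s["ft_force"]),"T",np.array(s["ft_torque"]),s["time"],s["opening"])
E
python3 -m pendant '{"dp": [[0,0,0]], "turn": [0], "grip": [1]}' >/dev/null; python3 st.py;  python3 -m pendant '{"dp": [[-0.02,0,0]], "turn": [0], "grip": [1]}' >/dev/null; python3 st.py;python3 -m pendant '{"dp": [[0,0,0]], "turn": [0], "grip": [1]}' >/dev/null; python3 st.py
```

```text
q [-0.5373  0.2855  1.6908  0.0079  1.1167 -2.1596] dq [-0.0004 -0.0029 -0.008   0.0003  0.001   0.0005]
tcp [ 0.6029 -0.2705  0.0394] xaxis [ 0.0454 -0.0187 -0.9988] yaw 0.04874709099952457 F [-0.1389  0.1337  0.0114] T [-0.0003  0.0508  0.0366] 3.575 0.9996401074981482
q [-0.5376  0.2584  1.6871  0.0078  1.1507 -2.1596] dq [-0.0027 -0.2526 -0.0729 -0.0005  0.2664  0.0009]
tcp [ 0.601  -0.2695  0.0588] xaxis [ 0.0427 -0.0172 -0.9989] yaw 0.048656872025356825 F [-0.3784 -0.2814  0.4782] T [0.0459 0.0385 0.0267] 3.7 1.001836172649999
q [-0.5376  0.255   1.6837  0.0078  1.151  -2.1596] dq [ 0.0002  0.0216  0.0342 -0.0015  0.0088  0.0002]
tcp [ 0.6031 -0.2708  0.0628] xaxis [ 0.0482 -0.0204 -0.9986] yaw 0.04883106846263574 F [-0.0005 -0.2455  0.3428] T [-0.0195 -0.0298 -0.0278] 3.825 0.9991619057695579
```

```bash
for i in 1 2 3; do python3 -m pendant '{"dp": [[0,0,0]], "turn": [0], "grip": [1]}' >/dev/null; python3 st.py|grep -v '^$'; done; python3 -m pendant '{"dp": [[0.005,0,0]], "turn": [0], "grip": [1]}' >/dev/null; python3 st.py;python3 -m pendant '{"dp": [[0.0,0,0]], "turn": [0], "grip": [1]}' >/dev/null; python3 st.py
```

```text
q [-0.5375  0.2541  1.6838  0.0078  1.1513 -2.1596] dq [-0.0001 -0.0183 -0.02    0.0027 -0.0018  0.0007]
tcp [ 0.6031 -0.2708  0.0634] xaxis [ 0.0486 -0.0207 -0.9986] yaw 0.04884626386306058 F [ 0.0712  0.4183 -0.2225] T [ 0.0497  0.0406 -0.0191] 3.95 1.0013174780365954
q [-0.5376  0.2538  1.6837  0.0078  1.1512 -2.1596] dq [ 0.0009 -0.0015  0.0059  0.0014  0.0032  0.0014]
tcp [ 0.6032 -0.2709  0.0636] xaxis [ 0.049  -0.021  -0.9986] yaw 0.048815292016246896 F [0.6013 0.0269 0.249 ] T [0.042  0.0113 0.0228] 4.075 1.0002992211535935
q [-0.5376  0.254   1.6841  0.0078  1.1513 -2.1596] dq [ 0.0001 -0.0007  0.0014 -0.0006 -0.0031 -0.0011]
tcp [ 0.603  -0.2708  0.0632] xaxis [ 0.0484 -0.0206 -0.9986] yaw 0.04877627392881872 F [-0.276   0.1296 -0.3463] T [ 0.021   0.0661 -0.0232] 4.2 1.0027615491509438
q [-0.5375  0.2609  1.6854  0.0078  1.1428 -2.1596] dq [ 0.0011  0.0627  0.0211  0.0015 -0.0663 -0.0014]
tcp [ 0.6034 -0.271   0.0582] xaxis [ 0.0488 -0.0209 -0.9986] yaw 0.04879397708909186 F [ 0.5696  0.6617 -0.0062] T [-0.0043  0.0234  0.0135] 4.325 1.0027246454051983
q [-0.5375  0.2619  1.6863  0.0078  1.1427 -2.1596] dq [ 0.0013 -0.0032 -0.009  -0.0013 -0.0019 -0.001 ]
tcp [ 0.6027 -0.2706  0.057 ] xaxis [ 0.0471 -0.0198 -0.9987] yaw 0.04872126597326984 F [0.6497 0.2887 0.3033] T [-0.0028  0.0283 -0.031 ] 4.45 1.0026125322019879
```

```bash
python3 -m pendant '{"dp": [[-0.05,0,0],[-0.04,0,0],[-0.03,0,0],[-0.02,0,0],[-0.01,0,0],[-0.005,0,0],[0,0,0]], "turn": [0,0,0,0,0,0,0], "grip": [1,1,1,1,1,1,1]}' >/dev/null; python3 st.py; python3 -m pendant '{"dp": [[0.005,0,0],[0.01,0,0],[0.02,0,0],[0.03,0,0],[0.03,0,0],[0,0,0],[0,0,0]], "turn": [0,0,0,0,0,0,0], "grip": [1,1,1,1,1,1,1]}' >/dev/null; python3 st.py
```

```text
q [-0.5394  0.0974  1.6004  0.0073  1.4026 -2.1594] dq [-0.0007  0.0105  0.0131  0.0007  0.0009  0.0007]
tcp [ 0.5933 -0.2663  0.2109] xaxis [ 0.039  -0.0149 -0.9991] yaw 0.048429766796063756 F [-0.329   0.7933 -0.1722] T [0.0781 0.0024 0.007 ] 5.325 0.9979397000058287
q [-0.5383  0.198   1.676   0.0076  1.2376 -2.1595] dq [ 0.0009  0.0161  0.0202 -0.0019  0.0015 -0.0015]
tcp [ 0.5935 -0.2656  0.1032] xaxis [ 0.0294 -0.0092 -0.9995] yaw 0.048160563234434156 F [-0.0378  0.906   0.288 ] T [ 0.0017  0.0718 -0.0149] 6.2 1.001717956465957
```

```bash
python3 -m pendant '{"dp": [[-0.0625,0,0],[-0.045,0,0],[-0.03,0,0],[-0.015,0,0],[-0.008,0,0],[0,0,0]], "turn": [0,0,0,0,0,0], "grip": [1,1,1,1,1,1]}' >/dev/null; python3 st.py; python3 -m pendant '{"dp": [[0.008,0,0],[0.02,0,0],[0.035,0,0],[0.05,0,0],[0,0,0],[0,0,0]], "turn": [0,0,0,0,0,0], "grip": [1,1,1,1,1,1]}' >/dev/null; python3 st.py
```

```text
q [-0.5402  0.0572  1.5403  0.0072  1.509  -2.1593] dq [-0.0013  0.0073  0.0184 -0.      0.001   0.0006]
tcp [ 0.5892 -0.2644  0.2724] xaxis [ 0.0338 -0.0119 -0.9994] yaw 0.048253617100063366 F [-1.0659  0.1711 -0.8275] T [ 0.0176 -0.0299  0.0074] 6.95 1.0003651802898978
q [-0.5389  0.1502  1.6556  0.0074  1.3146 -2.1594] dq [-0.001   0.0219  0.0407 -0.0003  0.003   0.0003]
tcp [ 0.5889 -0.2633  0.1451] xaxis [ 0.0218 -0.0047 -0.9998] yaw 0.047963047644351 F [0.2407 0.198  1.0828] T [-0.0529  0.0339 -0.0129] 7.7 1.0022896400976753
```

```bash
python3 -m pendant '{"dp": [[0.01,0,0],[0.03,0,0],[0.05,0,0],[0,0,0],[0,0,0]], "turn": [0,0,0,0,0], "grip": [1,1,1,1,1]}' >/dev/null; python3 st.py
```

```text
q [-0.5378  0.2477  1.6908  0.0077  1.1643 -2.1596] dq [-0.0003  0.0091  0.0192  0.0009  0.0091 -0.0008]
tcp [ 0.5974 -0.2676  0.0636] xaxis [ 0.037  -0.0138 -0.9992] yaw 0.04840162006019181 F [ 1.0872 -0.6998  0.6712] T [-0.0507 -0.0372 -0.0138] 8.325 1.0010982727276423
```

```bash
python3 -m pendant '{"dp": [[0.003,0.001,-0.002],[0.006,0.001,-0.002],[0.008,0.001,-0.003],[0.010,0.001,-0.003],[0.01,0.001,-0.001],[0,0,0],[0,0,0]], "turn": [0,0,0,0,0,0,0], "grip": [1,1,1,1,1,1,1]}' >/dev/null; python3 st.py
```

```text
q [-0.5405  0.2708  1.7295  0.0082  1.0953 -2.163 ] dq [ 0.0021  0.01    0.0072  0.0006 -0.0015 -0.0004]
tcp [ 0.5893 -0.2648  0.0287] xaxis [ 0.0432 -0.0175 -0.9989] yaw 0.04851138165952502 F [-1.0558  0.572  -0.2184] T [-0.0134  0.0392 -0.0166] 9.2 1.001265764367764
```

```bash
python3 -m pendant '{"dp": [[0.003,0.001,-0.001],[0.004,0.001,0],[0.004,0,0],[0,0,0],[0,0,0]], "turn": [0,0,0,0,0], "grip": [1,1,1,1,1]}' >/dev/null; python3 st.py
```

```text
q [-0.5384  0.2841  1.7351  0.0082  1.0752 -2.1612] dq [ 0.0002  0.0025  0.0009 -0.0017 -0.0013  0.0003]
tcp [ 0.5893 -0.2632  0.0175] xaxis [ 0.0443 -0.0181 -0.9989] yaw 0.04867871451389706 F [-0.982   0.9123  0.9899] T [ 0.0216  0.0384 -0.012 ] 9.825 1.0013468812771966
```

```bash
python3 -m pendant '{"dp": [[0,0,0],[0,0,0],[0,0,0],[0,0,0],[0,0,0],[0,0,0]], "turn": [0,0,0,0,0,0], "grip": [0.2,0,0,0,0,0]}' 90 >/dev/null; python3 st.py;python3 -m pendant '{"dp": [[-0.003,0,0],[-0.006,0,0],[-0.01,0,0],[-0.01,0,0],[-0.005,0,0],[0,0,0]], "turn": [0,0,0,0,0,0], "grip": [0,0,0,0,0,0]}' 90 >/dev/null; python3 st.py; python3 - <<'E'
from h import *
T=ctrl.capture("top")["frame"];S=ctrl.capture("side")["frame"]
a=cv2.resize(T[130:270,330:470],None,fx=3,fy=3,interpolation=2);b=cv2.resize(S[225:365,310:450],None,fx=3,fy=3,interpolation=2)
cv2.imwrite("pics/c1.png",np.hstack([a[:400,:400],b[:400,:400]])[:,:,::-1])
E
```

```text
q [-0.5384  0.2832  1.7343  0.0082  1.0755 -2.1611] dq [ 0.0015  0.0002  0.0001 -0.0012 -0.0006 -0.001 ]
tcp [ 0.5898 -0.2635  0.0184] xaxis [ 0.0454 -0.0187 -0.9988] yaw 0.04863424711844842 F [-0.3443  1.0364  0.061 ] T [ 0.0725  0.0931 -0.0328] 10.575 0.21695353345257887
q [-0.5389  0.2312  1.7291  0.0078  1.1347 -2.161 ] dq [-0.0025 -0.0007  0.0036  0.0013  0.0046 -0.001 ]
tcp [ 0.5872 -0.2624  0.0537] xaxis [ 0.0436 -0.0178 -0.9989] yaw 0.04863093859029669 F [-0.211   0.4535 -3.1213] T [-0.0454  0.0016  0.027 ] 11.325 0.22051749154124314
```

View pics/c1.png

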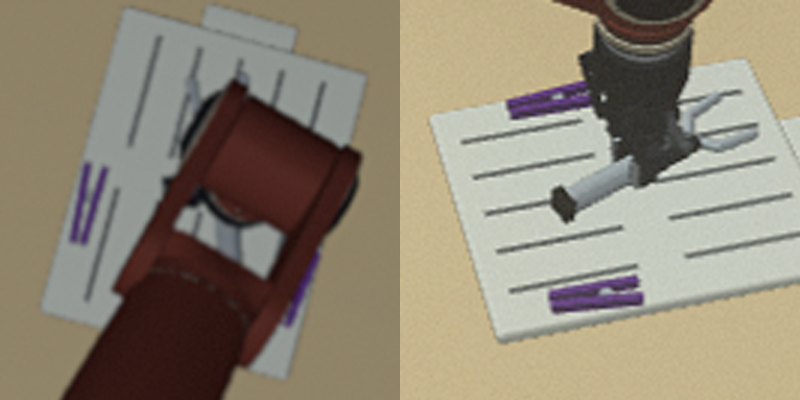

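```bash
python3 -m pendant '{"dp": [[-0.01,0.01,-0.003],[-0.02,0.02,-0.005],[-0.03,0.03,-0.006],[-0.03,0.045,-0.006],[-0.02,0.055,-0.006],[-0.01,0.06,-0.006],[0,0.06,-0.006],[0,0.055,-0.006],[0,0.045,-0.006],[0,0.03,-0.004],[0,0.02,-0.003],[0,0.01,0]], "turn": [0,0,0,0,0,0,0,0,0,0,0,0], "grip": [0,0,0,0,0,0,0,0,0,0,0,0]}' 90 >/dev/null; python3 st.py;python3 -m pendant '{"dp": [[0,0,0],[0,0,0],[0,0,0]], "turn": [0.09,0.08,0], "grip": [0,0,0]}' 90 >/dev/null; python3 st.py
```

```text
q [ 0.2468 -0.1496  1.9111 -0.0232  1.338  -1.3677] dq [ 0.1639  0.0602 -0.0574 -0.0145 -0.0053  0.1629]
tcp [0.4963 0.195  0.1709] xaxis [ 0.0464 -0.0116 -0.9989] yaw 0.04887457229242548 F [-0.3413 -1.3149 -2.4423] T [0.0461 0.0297 0.0206] 12.925 0.21996470307115046
q [ 0.2481 -0.1512  1.912  -0.0237  1.3389 -1.1929] dq [-0.0017 -0.0046  0.002  -0.0026  0.0027  0.0013]
tcp [0.4955 0.1954 0.1712] xaxis [ 0.0463 -0.0121 -0.9989] yaw -0.1247517416879863 F [ 0.8292  0.6823 -2.0608] T [ 0.0264 -0.0144 -0.0026] 13.3 0.22117555524165972
```

```bash
python3 - <<'E'
from h import *
T=ctrl.capture("top")["frame"];S=ctrl.capture("side")["frame"]
a=cv2.resize(T[120:320,160:290],None,fx=3,fy=3,interpolation=2);b=cv2.resize(S[60:260,210:340],None,fx=3,fy=3,interpolation=2)
cv2.imwrite("pics/d1.png",np.hstack([a,b])[:,:,::-1])
E
```

```text
(no output)
```

View pics/d1.png

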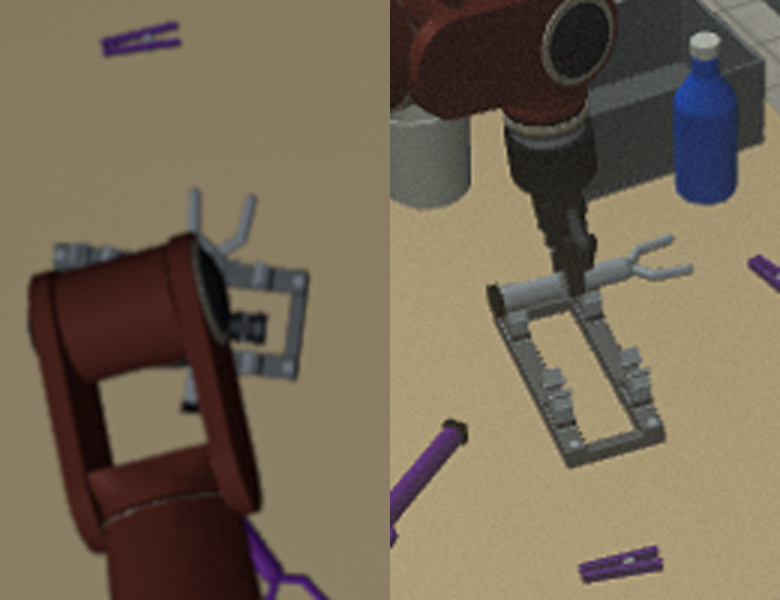

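```bash
python3 - <<'E'
from h import *
np.set_printoptions(precision=4,suppress=True)
T=ctrl.capture("top");S=ctrl.capture("side");s=ctrl.read_state()
f=lambda X,x,y:(np.array(X,float)+.5)/3-.5+[x,y]
P=[tri(T,f(a,160,120),S,f(b,210-130,60)) for a,b in(((189,407),(496,300)),((195,190),(673,239)),((251,198),(690,268)))]
P=np.array(P);print(P)
m=(P[1]+P[2])/2;d=m-P[0];print("len",np.linalg.norm(d),"yaw",np.arctan2(d[1],d[0]),"pitch",d[2]/np.linalg.norm(d))
o=P[0]+d/np.linalg.norm(d)*.070;R=np.array(s["ee_rot"]);print("origin",o,"in tool",R.T@(o-np.array(s["tcp_pos"])), "from tips", R.T@(m-d/np.linalg.norm(d)*.110-np.array(s["tcp_pos"])))
E
```

```text
[[0.4257 0.2097 0.174 ]
 [0.607  0.2046 0.1777]
 [0.5993 0.1573 0.1789]]
len 0.17983811832434568 yaw -0.1607671819588048 pitch 0.02400187145737413
origin [0.4948 0.1985 0.1757] in tool [-0.0046  0.0029 -0.001 ] from tips [-0.0046  0.003  -0.0012]
```

```bash
python3 -m pendant '{"dp": [[0.005,-0.002,0.002],[0.01,-0.002,0.002],[0.015,-0.002,0.002],[0.015,-0.002,0.002],[0.015,-0.002,0.002],[0.015,0,0],[0.008,0,0],[0.004,0,0],[0,0,0],[0,0,0]], "turn": [0,0,0,0,0,0,0,0,0,0], "grip": [0,0,0,0,0,0,0,0,0,0]}' 110 >/dev/null; python3 st.py
```

```text
q [ 0.217  -0.0249  1.962  -0.0236  1.1644 -1.2204] dq [ 0.0009 -0.0013 -0.0054  0.0016 -0.0009  0.0001]
tcp [0.5085 0.1819 0.0773] xaxis [ 0.0439 -0.0125 -0.999 ] yaw -0.12434657240302606 F [-0.2994 -0.239  -2.0956] T [ 0.0359 -0.0272 -0.0294] 14.75 0.2139972395691833
```

```bash
python3 -m pendant '{"dp": [[0.003,0.001,0],[0.004,0.001,0],[0.004,0,0],[0.003,0,0],[0,0,0]], "turn": [0,0,0,0,0], "grip": [0,0,0,0,0]}' 110 >/dev/null; python3 st.py; python3 - <<'E'
from h import *
T=ctrl.capture("top")["frame"];S=ctrl.capture("side")["frame"]
a=cv2.resize(T[120:320,160:290],None,fx=3,fy=3,interpolation=2);b=cv2.resize(S[60:260,210:340],None,fx=3,fy=3,interpolation=2)
cv2.imwrite("pics/e1.png",np.hstack([a,b])[:,:,::-1])
E
```

```text
q [ 0.2207 -0.0018  1.9638 -0.0227  1.1357 -1.2163] dq [-0.0011  0.0013 -0.0015  0.0031 -0.0003 -0.0001]
tcp [0.5108 0.1848 0.0642] xaxis [ 0.0474 -0.0104 -0.9988] yaw -0.12461159679612993 F [ 0.3034  0.8019 -1.8383] T [ 0.072  -0.0286  0.0394] 15.375 0.2072353605905898
```

View pics/e1.png

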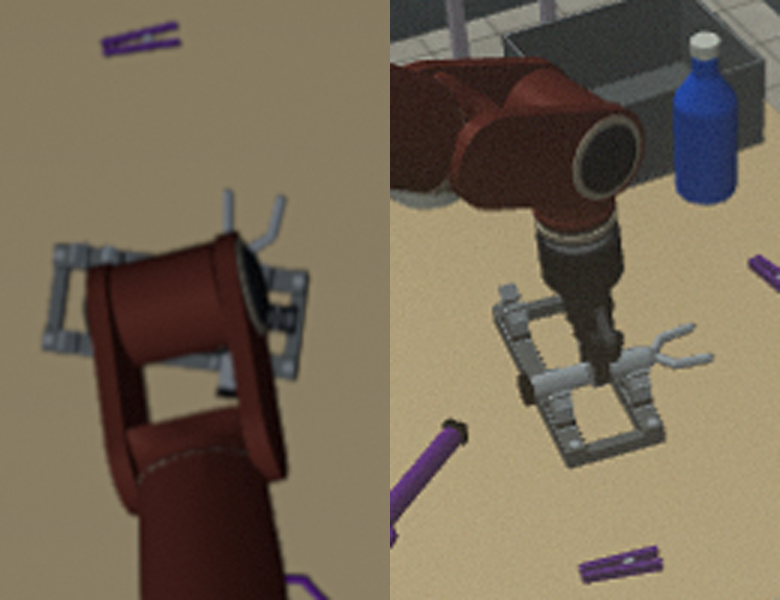

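The picture shows the sleeve over the right place's clips, with the tail cap at about (527,388) and the prongs toward (700,340), not yet touching. Next I'll feel downward in small steps.

```bash
python3 -m pendant '{"dp": [[0.002,0,0],[0.002,0,0]], "turn": [0,0], "grip": [0,0]}' 110 >/dev/null; python3 st.py | grep tcp;  python3 -m pendant '{"dp": [[0.002,0,0],[0.002,0,0]], "turn": [0,0], "grip": [0,0]}' 110 >/dev/null; python3 st.py|grep tcp
```

```text
tcp [0.5111 0.1849 0.0638] xaxis [ 0.0455 -0.0109 -0.9989] yaw -0.12378698175925243 F [-8.4444 -1.7907 13.3206] T [-0.2248  1.4225  0.0765] 15.725 0.20998942570916349
tcp [0.5111 0.1849 0.0638] xaxis [ 0.0428 -0.012  -0.999 ] yaw -0.12333838483845855 F [-7.8028 -1.3623 10.325 ] T [-0.1464  1.1699 -0.1128] 15.975 0.20649941252515222
```

```bash
python3 -m pendant '{"dp": [[0.004,0,0]], "turn": [0], "grip": [0]}' 110 >/dev/null; python3 st.py | grep tcp;  python3 -m pendant '{"dp": [[0.005,0,0]], "turn": [0], "grip": [0]}' 110 >/dev/null; python3 st.py|grep tcp
```

```text
tcp [0.5113 0.1849 0.0636] xaxis [ 0.0403 -0.0129 -0.9991] yaw -0.12309956159762091 F [-17.0753  -2.8311  28.863 ] T [-0.4645  2.6045 -0.1232] 16.1 0.20716562975980712
tcp [0.5113 0.1849 0.0636] xaxis [ 0.0368 -0.0142 -0.9992] yaw -0.12274534675916472 F [-21.8541  -3.653   34.1999] T [-0.6561  3.1373 -0.149 ] 16.225 0.21230812641257593
```

```bash
python3 -m pendant '{"dp": [[-0.006,0,0],[-0.01,0,0],[-0.015,0,0],[-0.01,0.01,0],[-0.005,0.02,0],[0,0.03,0],[0,0.03,0],[0,0.025,0],[0,0.015,0],[0,0.008,0],[0,0,0],[0,0,0]], "turn": [0,0,0,0,0,0,0,0,0,0,0,0], "grip": [0,0,0,0,0,0,0,0,0,0,0,0]}' 110 >/dev/null; python3 st.py; python3 - <<'E'
from h import *
T=ctrl.capture("top")["frame"];S=ctrl.capture("side")["frame"]
a=cv2.resize(T[120:320,160:290],None,fx=3,fy=3,interpolation=2);b=cv2.resize(S[60:260,210:340],None,fx=3,fy=3,interpolation=2)
cv2.imwrite("pics/f1.png",np.hstack([a,b])[:,:,::-1])
E
```

```text
q [ 0.4569  0.1336  1.7357 -0.0311  1.2462 -0.9832] dq [-0.0016 -0.0002 -0.0012 -0.0011  0.0014 -0.0003]
tcp [0.5263 0.3322 0.1105] xaxis [ 0.0366 -0.0148 -0.9992] yaw -0.12104137798016909 F [-0.0611 -0.7968 -2.1379] T [-0.0498  0.0301 -0.0054] 17.725 0.20570360974153135
```

View pics/f1.png

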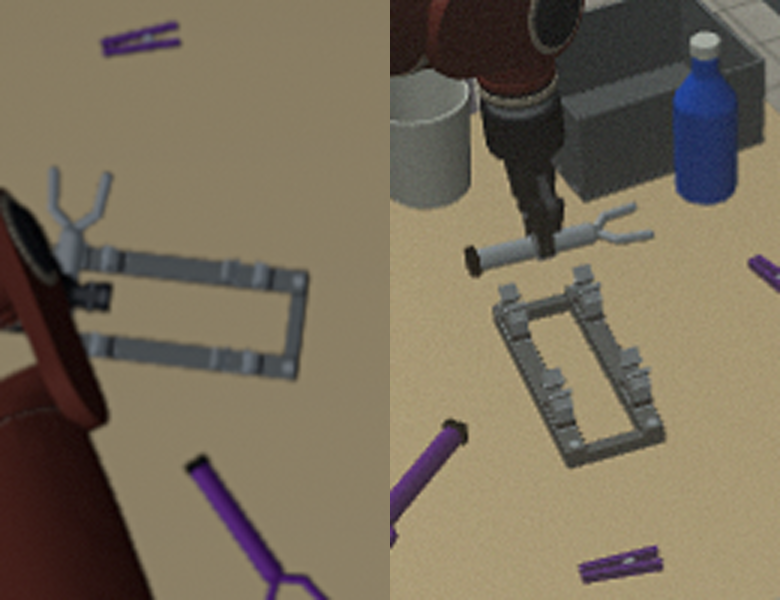

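```bash
python3 - <<'E'
from h import *
np.set_printoptions(precision=4,suppress=True)
T=ctrl.capture("top");S=ctrl.capture("side");s=ctrl.read_state()
p=np.array(s["tcp_pos"])+[0,0,.0066];yaw=-.121;u=np.array([np.cos(yaw),np.sin(yaw),0]);v=np.array([-u[1],u[0],0])
L=[p-.074*u,p+.111*u+.024*v,p+.111*u-.024*v]
print("side pred",((proj(S,L)-[210,60]+.5)*3-.5)+[390,0],"obs (474,261),(634,208),(651,236)")
print("top pred",((proj(T,L)-[160,120]+.5)*3-.5),"obs tips (54,170),(109,176)")
E
```

```text
side pred [[469.782  261.9301]
 [636.1013 204.9186]
 [653.0835 231.4661]] obs (474,261),(634,208),(651,236)
top pred [[ 53.1125 376.5194]
 [ 53.8372 164.5136]
 [106.8964 170.1027]] obs tips (54,170),(109,176)
```

```bash
python3 -m pendant '{"dp": [[0.004,-0.002,0],[0.008,-0.003,0],[0.01,-0.003,0],[0.01,-0.001,0],[0.006,0,0],[0.003,0,0],[0,0,0]], "turn": [0,0,0,0,0,0,0], "grip": [0,0,0,0,0,0,0]}' 110 >/dev/null; python3 st.py
```

```text
q [ 0.4403  0.1728  1.7716 -0.0304  1.1694 -0.9963] dq [-0.0019  0.0013 -0.      0.0017  0.0006  0.0003]
tcp [0.5272 0.3217 0.067 ] xaxis [ 0.0372 -0.0134 -0.9992] yaw -0.1225641470896792 F [-0.8815  0.4081 -1.8072] T [-0.0084 -0.004   0.0447] 18.8 0.21188715791536908
```

```bash
python3 -m pendant '{"dp": [[0.003,0,0],[0.002,0,0]], "turn": [0,0], "grip": [0,0]}' 110 >/dev/null; python3 st.py | grep tcp;  python3 -m pendant '{"dp": [[0.003,0,0],[0.004,0,0]], "turn": [0,0], "grip": [0,0]}' 110 >/dev/null; python3 st.py|grep tcp
```

```text
tcp [0.5289 0.3234 0.0643] xaxis [ 0.0412 -0.0098 -0.9991] yaw -0.12249427852163942 F [-1.1983  2.3537  1.5706] T [ 0.3852  0.0591 -0.0147] 19.05 0.21076313097243457
tcp [0.5312 0.3245 0.0626] xaxis [ 0.0448 -0.0087 -0.999 ] yaw -0.1219939777550027 F [-4.5401 -0.429  13.7852] T [-0.1248  0.7177  0.0152] 19.3 0.21011743454606857
```

```bash
python3 -m pendant '{"dp": [[0.004,0,-0.002],[0.005,0,-0.002]], "turn": [0,0], "grip": [0,0]}' 110 >/dev/null; python3 st.py | grep tcp;  python3 -m pendant '{"dp": [[0.005,0,-0.002]], "turn": [0], "grip": [0]}' 110 >/dev/null; python3 st.py|grep tcp
```

```text
tcp [0.5322 0.3258 0.0604] xaxis [ 0.0546 -0.0071 -0.9985] yaw -0.12203704295729423 F [-1.4608  0.3633  8.3065] T [ 0.0118  0.1385 -0.0572] 19.55 0.2137521481623279
tcp [0.5326 0.3264 0.058 ] xaxis [ 0.0592 -0.0061 -0.9982] yaw -0.12202214336706538 F [-0.0629  0.4759  4.6375] T [-0.0418 -0.0228  0.0024] 19.675 0.2139611202479649
```

```bash
python3 - <<'E'
from h import *
T=ctrl.capture("top")["frame"];S=ctrl.capture("side")["frame"]
crop(S,225,115,110,90,7,"pics/g1.png")
crop(T,150,160,110,90,7,"pics/g2.png")
E
```

```text
(no output)
```

View pics/g1.png

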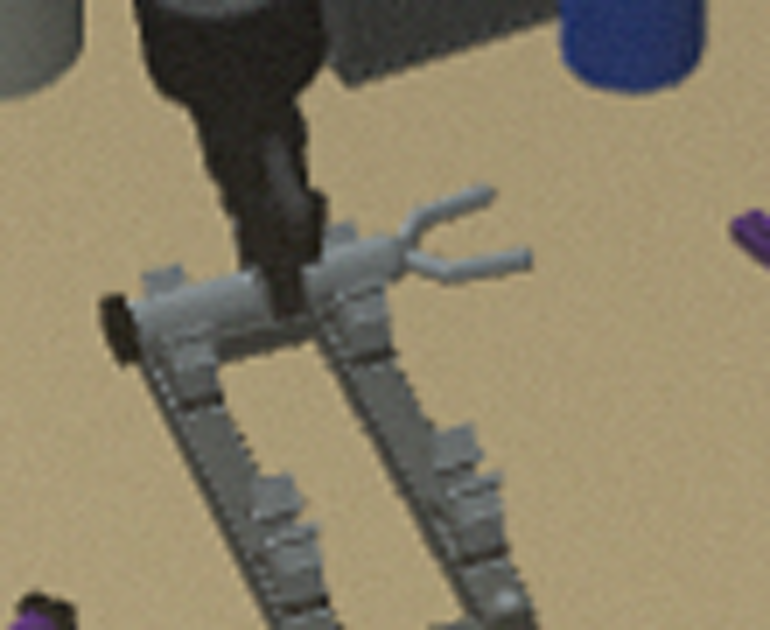

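View pics/g2.png

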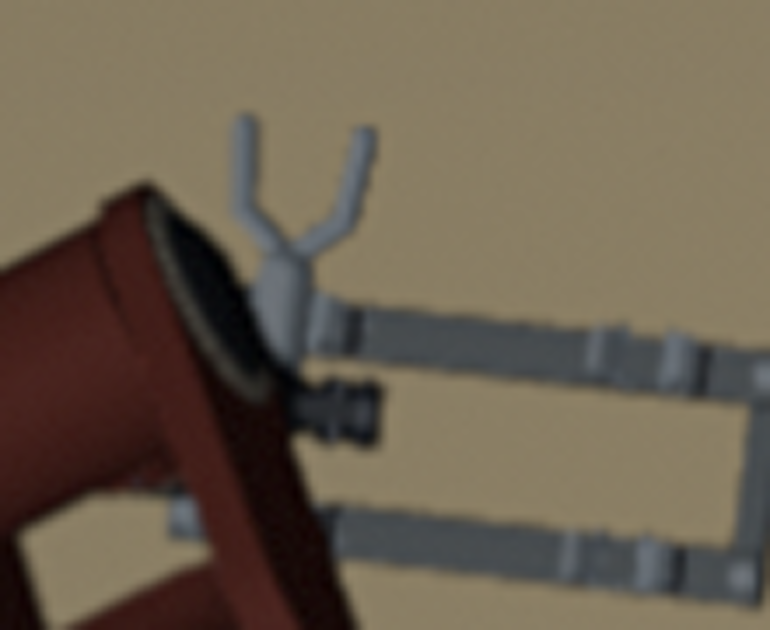

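The sleeve is seated between the jaws at (175,300) and (350,265) in the side zoom, and it's still going down. I'll keep pushing and trim sideways as I go.

```bash
python3 -m pendant '{"dp": [[0.005,-0.001,-0.003],[0.005,-0.001,-0.003]], "turn": [0,0], "grip": [0,0]}' 110 >/dev/null; python3 st.py | grep tcp;  python3 -m pendant '{"dp": [[0.006,-0.001,-0.003],[0.006,-0.001,-0.002]], "turn": [0,0], "grip": [0,0]}' 110 >/dev/null; python3 st.py|grep tcp
```

```text
tcp [0.5262 0.3239 0.0455] xaxis [ 0.0581 -0.0081 -0.9983] yaw -0.12205544170367766 F [ 1.0614  0.2192 -5.6984] T [ 0.0177 -0.1347  0.0654] 20.025 0.2088689365170678
tcp [0.5253 0.3238 0.0431] xaxis [ 0.063  -0.0075 -0.998 ] yaw -0.12192591158637672 F [-13.5301  -7.0595  38.7413] T [-1.2104  2.1777 -0.1002] 20.275 0.20947810870697364
```

```bash
python3 -m pendant '{"dp": [[0,0,0],[0,0,0]], "turn": [0,0], "grip": [0,0]}' 60 >/dev/null; python3 st.py | grep tcp;  python3 -m pendant '{"dp": [[0,0,0],[0,0,0],[0,0,0],[0,0,0]], "turn": [0,0,0,0], "grip": [0.5,0.5,0.5,0.5]}' 60 >/dev/null; python3 st.py|grep tcp; python3 - <<'E'
from h import *
T=ctrl.capture("top")["frame"];S=ctrl.capture("side")["frame"]
crop(S,225,115,110,90,7,"pics/i1.png")
E
```

```text
tcp [0.5249 0.324  0.0436] xaxis [ 0.063 -0.007 -0.998] yaw -0.12178984578431168 F [0.8816 0.7341 1.5901] T [0.1897 0.108  0.0988] 20.525 0.21460589603183428
tcp [0.5224 0.3227 0.0401] xaxis [ 0.0571 -0.0101 -0.9983] yaw -0.12167348151310914 F [ 0.2835  0.1727 -0.4163] T [ 0.0207 -0.0152  0.0307] 21.025 0.5021849940949897
```

View pics/i1.png

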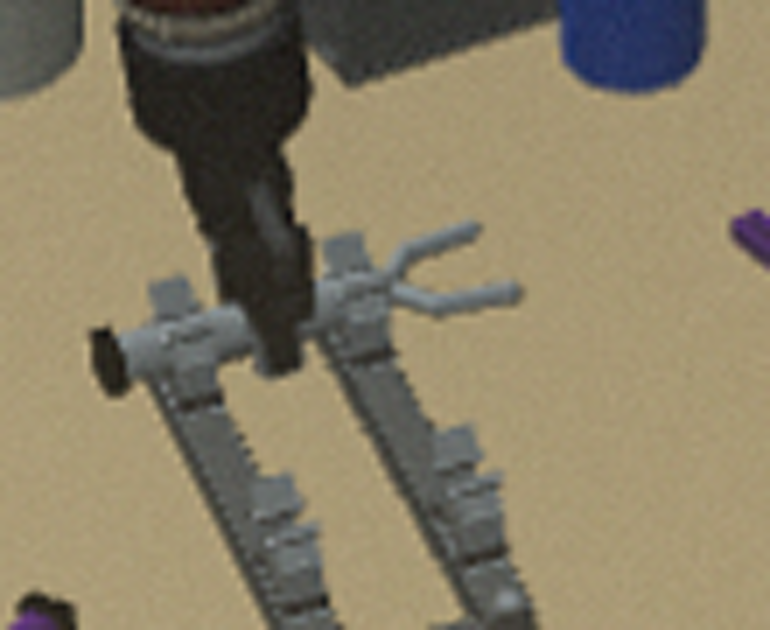

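Both clips now close over the sleeve, at (185,335) and (355,290). I'll retract and measure.

```bash
python3 -m pendant '{"dp": [[-0.004,0,0],[-0.01,0,0.001],[-0.02,0,0.001],[-0.03,0,0.001],[-0.04,0,0],[-0.04,0,0],[-0.03,0,-0.03],[-0.02,0,-0.05],[0,0,-0.06],[0,0,-0.04],[0,0,-0.02],[0,0,0]], "turn": [0,0,0,0,0,0,0,0,0,0,0,0], "grip": [0.5,0.5,0.5,0.5,0.5,0.5,0.5,0.5,0.5,0.5,0.5,0.5]}' 60 >/dev/null; python3 st.py; python3 - <<'E'
from h import *
T=ctrl.capture("top")["frame"];S=ctrl.capture("side")["frame"]
crop(S,225,115,110,90,7,"pics/j1.png")
crop(T,150,160,110,90,7,"pics/j2.png")
cv2.imwrite("pics/j3.png",S[:,:,::-1])
E
```

```text
q [ 0.7111 -0.3794  1.9712 -0.0473  1.4886 -0.7335] dq [-0.0089 -0.0043 -0.0154 -0.0096 -0.003   0.0022]
tcp [0.3139 0.351  0.2469] xaxis [ 0.0771  0.0043 -0.997 ] yaw -0.12428619117879482 F [-0.4512  0.7867 -0.5276] T [-0.0051  0.005  -0.0457] 22.625 0.5002446351088199
```

View pics/j1.png

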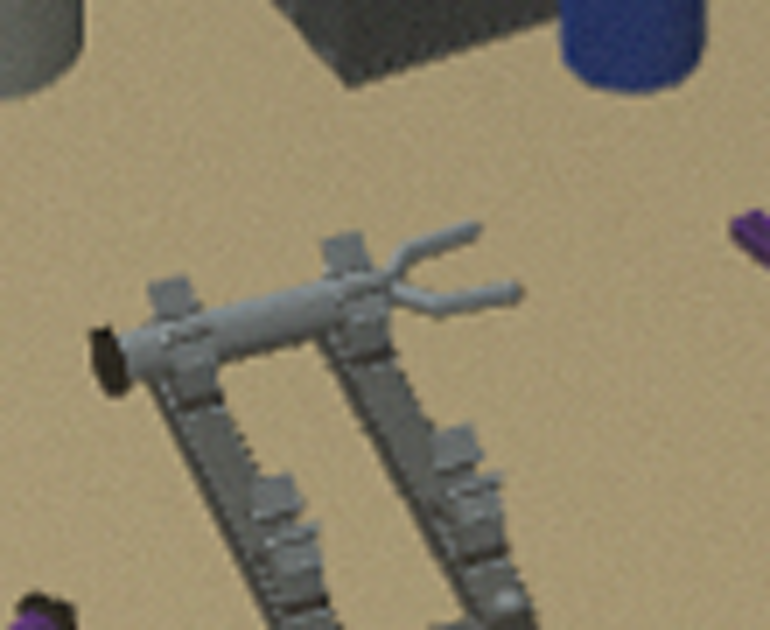

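View pics/j2.png

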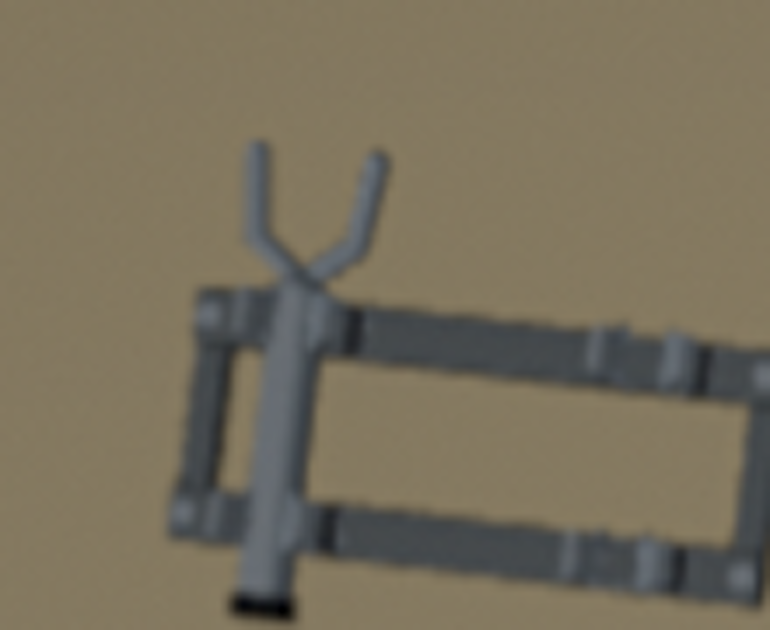

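View pics/j3.png

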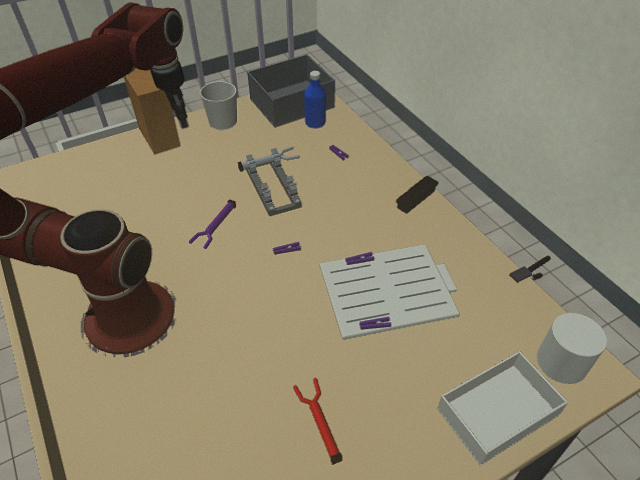

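```bash
python3 - <<'E'
from h import *
np.set_printoptions(precision=4,suppress=True)
T=ctrl.capture("top");S=ctrl.capture("side")
f=lambda X,x,y:(np.array(X,float)+.5)/7-.5+[x,y]
tp=[(263,606),(258,147),(378,157),(308,275)];sd=[(112,360),(477,229),(516,292),(388,284)]
P=np.array([tri(T,f(a,150,160),S,f(b,225,115)) for a,b in zip(tp,sd)]);print(P)
m=(P[1]+P[2])/2;print("top, plane .05",plane(T,f(tp,150,160),.05));print("side, plane .05",plane(S,f(sd,225,115),.05))
c=np.array([.517,.2532]);u=np.array([.9924,-.1232]);v=np.array([.1232,.9924])
for n,q in(("tri",P),("top",plane(T,f(tp,150,160),.05)),("side",plane(S,f(sd,225,115),.05))):
    r=q[:,:2]-c;print(n,"rack x",r@u*1000,"rack y",r@v*1000)
E
```

```text
[[0.4539 0.3315 0.051 ]
 [0.635  0.3355 0.0494]
 [0.6299 0.2877 0.049 ]
 [0.5816 0.3144 0.0542]]
top, plane .05 [[0.4529 0.3322 0.05  ]
 [0.6336 0.3359 0.05  ]
 [0.6289 0.2879 0.05  ]
 [0.5826 0.3153 0.05  ]]
side, plane .05 [[0.4552 0.3322 0.05  ]
 [0.636  0.3342 0.05  ]
 [0.6302 0.2863 0.05  ]
 [0.5834 0.3193 0.05  ]]
tri rack x [-72.2963 106.9785 107.7503  56.5986] rack y [69.9274 96.2021 48.1298 68.7392]
top rack x [-73.2934 105.5274 106.7421  57.4467] rack y [70.4825 96.4546 48.1698 69.6745]
side rack x [-71.04   108.1106 108.2466  57.7001] rack y [70.8029 95.0911 46.7815 73.8075]
```

```bash
python3 st.py; python3 -c "
from cell import ctrl
print(ctrl.finish_job())"
```

```text
q [ 0.7083 -0.3757  1.9699 -0.0473  1.4882 -0.7335] dq [-0.0042  0.0082  0.0035  0.0009  0.0012 -0.0005]
tcp [0.3154 0.3505 0.246 ] xaxis [ 0.0756  0.0027 -0.9971] yaw -0.12694842409001791 F [-0.2175  0.0158 -1.8183] T [0.0192 0.0412 0.0085] 22.825 0.4977957662470464
the job is handed in; nothing more can be done
None
```

The fork is home in the left place (y = +70 mm) with its prongs pointing away from the robot. I let go, backed the gripper clear and handed the job in at about 22.8 s.

- **Right place:** this is the rusted one. The sleeve stayed up on the lips, axis about 70 mm high, under an upward force reading of 34 N.
- **Left place:** it gave way and snapped in. The force reading briefly reached about 39 N when the sleeve hit the saddle.
- **Final fork position:** triangulating from both cameras after release puts the axis about 50 mm high at both ends, and both clips are visibly closed over the sleeve.
- **Sideways position:** the tail is at y = 70 mm. The midpoint between the prong tips came out at 71–72 mm, within what the calibration can resolve.
- **Position along the axis:** the fork sits about 2–3 mm towards the robot from nominal.
- **Pegs:** in the last side view all three pegs look to be where they started. I did not measure them.

Two things were not ideal:
- **Tool tilt:** the tool tilted 2–4° during the moves because of lag in the joints.
- **Pictures before the left place:** these disagreed by about 3–5 mm on where the fork sat in the gripper along its axis. The final measurement settled it.

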